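# Raise a fused-glass roundel out of its casting ring and lay it on the easel

### The arm

A 6-joint arm with a two-finger parallel gripper is mounted at the origin on the work surface. World frame = base frame: x ahead of the robot, y to its left, z up, the work surface at z = 0. Lengths are in m, angles in degrees, forces in N, time in s.
With the tool pointing down it reaches from about 0.3 to 0.75 m from the base axis. Payload 8.5 kg.
Tool frame: the origin (TCP) lies on the centre line of the jaws, within the pads' length; the fingertips stand tips_ahead ahead of it and the grasp point (between the pads) lies 3 mm ahead of it (tips_ahead is the distance from the TCP to the fingertips, in m); z points along the fingers, y is the line along which they close (so a half turn about z gives the same grasp; the last joint's range is limited). The gripper opens to 85 mm and grips with 20 to 120 N. Pads are 22 mm wide; open, the fingers measure 114 mm over their backs; the gripper's body (76 mm by 85 mm) begins 54 mm behind the grasp point. The pads swing forward as they close: fully open they stand 13 mm farther back than shut.
Start: joints at [51.377, 21.807, 74.336, -0, 83.858, -12.336], TCP at [0.244, 0.493, 0.217] pointing down, gripper open.
Joint ranges: [-178.18, 178.18], [-50.72, 133.34], [12.68, 142.11], [-81.47, 261.47], [9.98, 163.14], [-165.26, 165.26]. Speed limits (degrees/s): [136.94, 136.94, 180, 180, 180, 180].

### API

Orientations are given as a 3x3 rotation matrix whose columns are the frame's x, y, z axes.
In Python, from rig import observe, get_image, close_job, tips_ahead gives the robot as it stands.
- The arm moves only by the shell command python3 -m creep 'ROWS' [FORCE]. ROWS is a JSON object whose key "moves" holds a list of rows, 1 to 10 of them, each of 5 numbers: dx, dy, dz in m, then a turn about the tool's z in degrees, then the finger opening in m; each row shifts and turns the commanded pose from where the row before left it, along the tool's axes as they then stand; what a row does not reach is not made up. A row lasts 1/10 s, in which the tool goes at most 0.05 m and 8.59 degrees, less where a joint would pass 70% of its speed; a pose out of reach is approached as far as the arm can. The fingers move at their own pace and stop on an object; FORCE is the grip in N (left out, the last holds). Time passes only in rows, so rows that do not move let the fingers close. It prints the time, the measured TCP pose, the force, the opening and the grip force at its end. Input that does not fit is refused with a message, and nothing moves.
- observe(): the state, without advancing time (a new reading comes with each control period).
- get_image(name): name is "side" or "top" or "wrist"; returns a dict with "pixels" (480x640x3 uint8, red, green, blue), "depth" (480x640 float32, m along the optical axis (not along the pixel's ray), 0 where there is no reading), "K" (3x3 intrinsics, pixels), "extrinsics" (4x4, takes a point from world to camera coordinates). Camera axes: x right, y down, z forward; pixel columns grow to the right and rows downward; lengths in m; the calibration is good to about 2 mm. A picture is of the moment at which its call begins.
- close_job(): hands the job in; it is judged then, once.
The state is a dict: "time_s": time; "q": joint angles; "qvel": joint speeds; "joint_efforts": joint torques, N m; "position": TCP position; "tool_rot": TCP orientation; "ft_force": force on the tool from outside, world axes, zero at the start; "wrist_torque": the same for the moment, N m; "grip_width": finger opening in m; "gripper_force": force on a finger pad.
Only numpy, scipy, OpenCV 4.12 (cv2) and the standard library are available. Lean on these libraries where they do the work, as an engineer would, in place of code of your own. Each camera call takes 0.05 s, during which the arm holds its last target. There are 200 camera calls.

### The job

The low steel casting ring on the bench holds a green glass roundel fused to a loose round base: set the ring, base down, on the lifter stand's seat between the four brass dowels and let go, then press the stand's lever all the way down so that the base rises clear above the ring and stays up. Take the base from above by its edge and lay it on the small sloped easel, flat on the face and against the two brass stubs, glass upward, and let go. Leave the empty ring on the seat, do not drop or tip over the glass, and do not disturb the other things on the bench.

Things in the scene. Friction and masses are not known exactly. Their poses are not given: they have to be found in the camera images.
- mould: Plain steel casting ring, 66 mm outside, 58 mm inside, 24 mm high, open at both ends; an inward lip at its foot (46 mm bore, 4 mm thick) holds up the loose base. About 150 g. Origin: centre of its underside, z up. (A narrower, taller empty ring, 52 mm across, is only a bystander.)
- insert: Loose base with its glass: pale plaster disc, 55.5 mm across, 10 mm thick, with a green glass disc, 50 mm across, 7 mm thick, fixed centrally on top; about 100 g. Origin: centre of the plaster disc's underside, z up through the glass. At the start it lies on the ring's lip, the glass 3 mm below the rim, out of the fingers' reach.
- seat (a point): Centre of the top of the fixed stand's round aluminium seat (92 mm across, 80 mm above the bench). x points away from the lever. Four brass dowels, 8 mm thick, 6 mm high, stand 39 mm from it on the diagonals between x and y: 2 mm clear of the ring. A plunger (36 mm across) in its middle, at most 3 mm proud at the start, rises when the lever is pressed and lifts the base.
- lever_pad (a point): Centre of the top of the round wooden pad (30 mm across, 8 mm thick) on the end of the stand's lever; at the start about 160 mm from the seat's centre, on the robot's side, about 97 mm above the bench. Swings on a 105 mm radius about a level pivot (60 mm from the seat's centre, 55 mm above the bench): down by about 60 mm, nearly straight.
- lever (a joint): Lever angle, rad: 0 to 0.08 at the start (raised), growing as the pad is pressed down to a firm stop near 0.6, where the base's underside is about 34 mm above the seat, 10 mm above the ring's rim. Stiff: needs 7 to 10 N at the pad (more if fast); stays where it is left. A rise to about 20 N tells the stop.
- easel_face: Face of a small fixed wooden easel: strip 30 mm wide (y), 84 mm long (x, up the slope), 0.4 rad from level, facing the robot's side; z is square to it, outward. Origin: where the centre of the base's underside lies when it rests against the two brass stubs (6 mm thick, 9 mm proud, 29 mm down the slope, 10 mm to each side); 65 mm above the bench. Free air beside the strip for fingers.
Mind the look-alikes: they are no part of the job. Leave any red look-alike of the part that bears seat alone. Leave any red look-alike of the mould alone.

How it is judged:
By the outcome, as a careful person would: the job done as asked, in the order asked, and still so for the second after the job is handed in, with the robot touching nothing.
It also fails if it takes over 69 s, if anything falls off the work surface, if the arm or the gripper's body presses on something with over 40 N, if the wrist force passes 120 N, or if a joint passes its speed limit or range.

## Working session

There is one attempt and no reset: what is moved stays moved. The work goes in short steps, Python scripts to look and compute and a shell command to move; the robot and the scene stay as the last step left them, time stands still between calls to the robot, and variables do not carry over. Pictures are saved under pics/ and viewed, at most 10 in all, crops included, and the job is handed in when it is done.

```bash
ls; mkdir -p pics
cat > h.py <<'E'
import numpy as np,cv2
from rig import observe,get_image,close_job,tips_ahead
def snap(n,f):
    im=get_image(n); np.savez('pics/'+f+'.npz',**im); cv2.imwrite('pics/'+f+'.png',im['pixels'][:,:,::-1]); return im
def load(f): return dict(np.load('pics/'+f+'.npz'))
def cloud(im):
    K=im['K'];E=im['extrinsics'];d=im['depth'];v,u=np.mgrid[:480,:640]
    P=np.stack([(u-K[0,2])/K[0,0]*d,(v-K[1,2])/K[1,1]*d,d],-1)
    W=(P-E[:3,3])@E[:3,:3]; W[d<=0]=np.nan; return W
E
python3 - <<'E'
from h import *
a=snap('top','t0');b=snap('side','s0')
print(tips_ahead if not callable(tips_ahead) else tips_ahead()); print(observe())
for i in(a,b): print(i['K'],i['extrinsics'])
E
```

```text
pics
0.022
{'time_s': 0.1, 'q': array([ 5.13775390e+01,  2.18393085e+01,  7.43768080e+01,  2.22857503e-03,
        8.38566830e+01, -1.23355449e+01]), 'qvel': array([ 0.06891998, -0.18687461, -0.12891658, -0.06649855,  0.02598669,
       -0.02683658]), 'joint_efforts': array([ 4.18979515e-03, -4.49218726e+01, -2.31659013e+01, -1.98397452e-04,
        3.62369537e-03, -4.61206412e-05]), 'position': array([0.24340641, 0.49292696, 0.21617431]), 'tool_rot': array([[-8.96585604e-01,  4.42869706e-01, -8.23298198e-04],
       [ 4.42870363e-01,  8.96585134e-01, -9.68542173e-04],
       [ 3.09218938e-04, -1.23299534e-03, -9.99999192e-01]]), 'ft_force': array([-0.56146566, -0.01012583, -0.07422023]), 'wrist_torque': array([-0.03047096, -0.02750976, -0.00095722]), 'gripper_force': 0.0, 'grip_width': 0.08553058156580184}
[[491.40847081   0.         321.37752634]
 [  0.         491.40847081 246.61123992]
 [  0.           0.           1.        ]] [[-0.00725009 -0.99984212  0.01622227 -0.01265498]
 [-0.99438755  0.00549629 -0.10565599  0.47963384]
 [ 0.10555014 -0.01689724 -0.99427041  1.10936903]
 [ 0.          0.          0.          1.        ]]
[[474.23752802   0.         320.90001023]
 [  0.         474.23752802 242.39076273]
 [  0.           0.           1.        ]] [[ 0.83964801 -0.5431227  -0.00299027 -0.40009684]
 [-0.27331511 -0.41776473 -0.8664707   0.19170817]
 [ 0.46935068  0.72834769 -0.49921897  0.78952369]
 [ 0.          0.          0.          1.        ]]
```

View pics/t0.png

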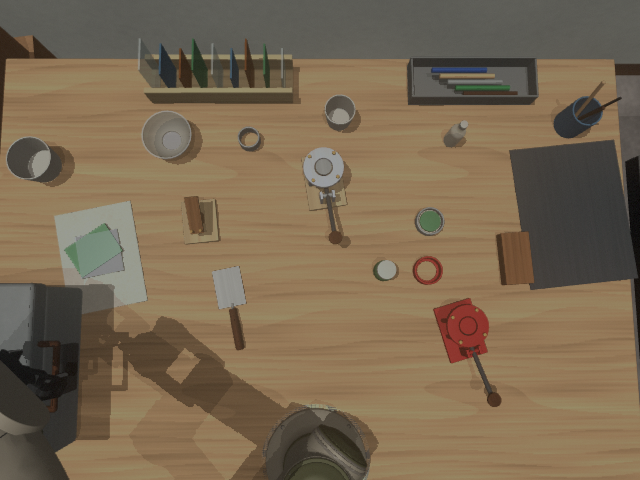

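View pics/s0.png

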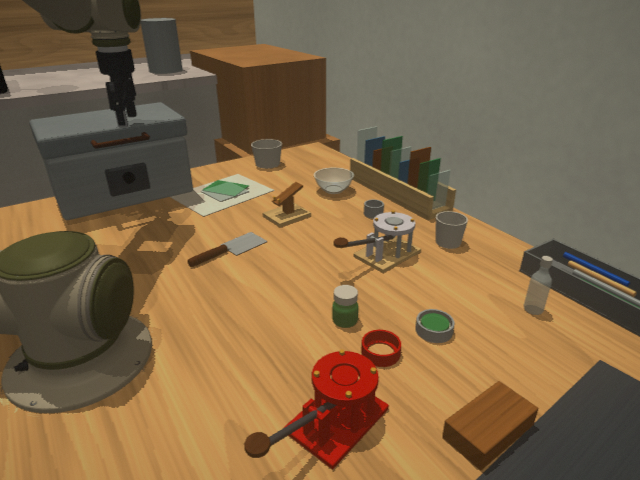

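The top view shows the casting ring at about (430,221), the seat at (323,167), the lever pad at (336,237) and the easel at (199,217). The red ring (428,270) and red stand (468,326) are the look-alikes. A jar stands at (386,270).

Run:
```python
from h import *
im=load('t0');W=cloud(im);p=im['pixels'].astype(int)
def box(u,v,r): 
    m=np.zeros((480,640),bool);m[v-r:v+r,u-r:u+r]=1;return m
def rng(n,m):
    q=W[m];print(n,len(q),'min',q.min(0).round(4),'max',q.max(0).round(4),'mid',((q.min(0)+q.max(0))/2).round(4),'mean',q.mean(0).round(4))
z=W[...,2]
bx=box(430,221,22)
rng('ring',bx&(z>.019)&(z<.03)); g=(p[...,1]>p[...,0]+25)&bx; rng('glass',g)
rng('seat',box(323,167,26)&(z>.074)&(z<.083)); rng('dow',box(323,167,26)&(z>.0835)); 
rng('pad',box(336,237,10)&(z>.08)&(z<.11)); print('clutter table z',np.nanmedian(z[200:260,280:300]))
rng('easel>',box(199,217,22)&(z>.035))
q=W[box(199,217,22)&(z>.03)]
# whole ring circle fit
def circ(m):
    q=W[m];A=np.c_[q[:,:2],np.ones(len(q))];s=np.linalg.lstsq(A,(q[:,:2]**2).sum(1),rcond=None)[0];print('circ',s[:2]/2,np.sqrt(s[2]+(s[:2]**2).sum()/4))
circ(bx&(z>.021)&(z<.03))
c=[im['pixels'][y-35:y+35,x-35:x+35,::-1] for x,y in((323,167),(199,217),(336,225),(430,221))]
c=[cv2.resize(i,(390,290),interpolation=cv2.INTER_CUBIC) if 0 else cv2.resize(i,(300,300),interpolation=cv2.INTER_CUBIC) for i in c]
cv2.imwrite('pics/c1.png',np.vstack([np.hstack(c[:2]),np.hstack(c[2:])]))
```

```text
ring 458 min [ 0.5077 -0.3027  0.019 ] max [ 0.572  -0.2372  0.0293] mid [ 0.5399 -0.27    0.0242] mean [ 0.5401 -0.2699  0.0223]
glass 266 min [ 0.517  -0.2905  0.0154] max [ 0.5608 -0.2465  0.0274] mid [ 0.5389 -0.2685  0.0214] mean [ 0.5391 -0.2686  0.0213]
seat 1062 min [ 0.6078 -0.0647  0.0741] max [0.6997 0.025  0.083 ] mid [ 0.6537 -0.0198  0.0785] mean [ 0.6531 -0.0201  0.08  ]
dow 133 min [ 0.6108 -0.0576  0.0835] max [0.6953 0.0204 0.0898] mid [ 0.653  -0.0186  0.0867] mean [ 0.6548 -0.0178  0.085 ]
pad 152 min [ 0.4802 -0.0577  0.0801] max [ 0.5148 -0.0313  0.099 ] mid [ 0.4975 -0.0445  0.0896] mean [ 0.4947 -0.0442  0.0911]
clutter table z 0.00048819958294725875
easel> 534 min [0.5089 0.2505 0.0359] max [0.5885 0.2877 0.0859] mid [0.5487 0.2691 0.0609] mean [0.5484 0.2689 0.0675]
circ [ 0.54002395 -0.26969191] 0.023902332253668605
```

View pics/c1.png

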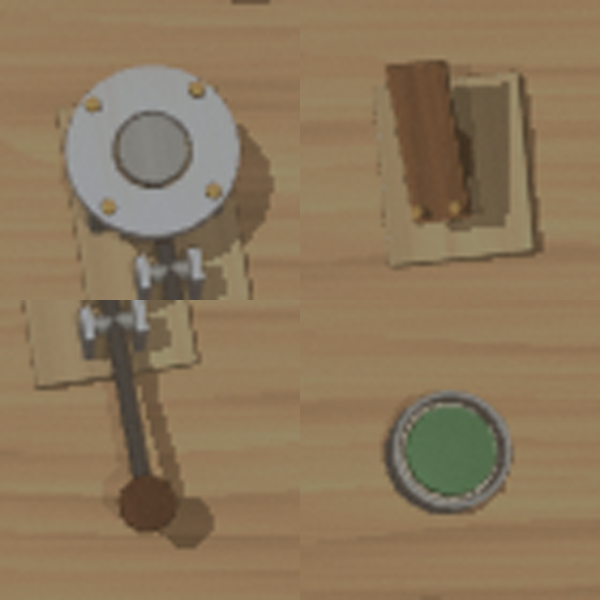

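The enlarged crop shows four dowels at crop positions (93,104), (197,90), (109,206) and (214,191). The plunger is central at (153,149), the pad at (147,502), and the easel's two stubs at (418,213) and (455,208). Next I work out exact frames.

Run:
```python
from h import *
im=load('t0');W=cloud(im);z=W[...,2];K=im['K'];E=im['extrinsics'];p=im['pixels'].astype(int)
def ray(u,v,h):
    R=E[:3,:3];o=-R.T@E[:3,3];d=R.T@np.array([(u-K[0,2])/K[0,0],(v-K[1,2])/K[1,1],1]);return o+d*(h-o[2])/d[2]
c=lambda u,v,x,y:(x-35+(u+.5)/300*70-.5,y-35+(v+.5)/300*70-.5)
D=[ray(*c(u,v,323,167),.086) for u,v in((93,104),(197,90),(109,206),(214,191))];D=np.array(D)
print('dowels',D.round(4),'ctr',D.mean(0),'r',np.linalg.norm(D[:,:2]-D.mean(0)[:2],axis=1))
ce=D.mean(0)
# x dir (away from lever): sum of far dowels - near
xd=D[0]+D[1]-D[2]-D[3];print('yaw',np.degrees(np.arctan2(xd[1],xd[0])))
pl=ray(*c(153,149,323,167),.082);print('plunger',pl)
pad=ray(*c(147,202,336,225),.097);print('pad',pad, 'dist',np.linalg.norm((pad-ce)[:2]),'dir',np.degrees(np.arctan2(*(ce-pad)[[1,0]])))
m=np.zeros((480,640),bool);m[210-8:210+8,329:345]=0
m[229:245,328:345]=1;q=W[m&(z>.085)];print('pad top pts',len(q),q.mean(0),q.max(0),q.min(0))
mm=np.zeros((480,640),bool);mm[150:184,306:342]=1
rr=np.hypot(W[...,0]-ce[0],W[...,1]-ce[1]);print('plunger z',np.nanmedian(z[rr<.014]),'seat z',np.nanmedian(z[(rr>.024)&(rr<.033)]))
# easel
m=np.zeros((480,640),bool);m[192:245,180:222]=1
m&=(z>.04)&(p[...,0]-p[...,2]>25);q=W[m]
for _ in range(3):
    A=np.c_[q[:,:2],np.ones(len(q))];s=np.linalg.lstsq(A,q[:,2],rcond=None)[0];r=q[:,2]-A@s;q=q[abs(r)<.003]
n=np.array([-s[0],-s[1],1]);n/=np.linalg.norm(n);print('easel n',n,'tilt',np.arccos(n[2]),'yaw up',np.degrees(np.arctan2(-n[1],-n[0])),len(q),r.std())
yaw=np.arctan2(-n[1],-n[0])
print('rect',cv2.minAreaRect((q[:,:2]*1000).astype(np.float32)),q.min(0),q.max(0))
st=np.array([ray(*c(u-300,v,199,217),.0615) for u,v in((418,213),(455,208))]);print('stubs',st,'mid',st.mean(0),'yaw stub',np.degrees(np.arctan2(*(st[0]-st[1])[[1,0]]))-90, 'plane z at mid',s@[*st.mean(0)[:2],1])
for Y in (yaw,np.arctan2(*(st[0]-st[1])[[1,0]])-np.pi/2):
    x=np.array([np.cos(Y)*np.cos(.4),np.sin(Y)*np.cos(.4),np.sin(.4)]);nn=np.array([-np.cos(Y)*np.sin(.4),-np.sin(Y)*np.sin(.4),np.cos(.4)])
    o=st.mean(0)-nn*.009+x*.029;print('origin',o,'plane z there',s@[o[0],o[1],1])
# ring better
m=np.zeros((480,640),bool);m[200:243,408:452]=1
for h in(.018,):
    g=(p[...,1]>p[...,0]+25)&m;v,u=np.nonzero(g);print('glass',ray(u.mean(),v.mean(),.021))
mo=m&(z>.0225)&(z<.027);q=W[mo]; rr=np.hypot(q[:,0]-.54,q[:,1]+.2697);q=q[rr>.027];print('ring rim',q.min(0),q.max(0),(q.min(0)+q.max(0))/2)
jar=W[255:285,372:402].reshape(-1,3);jar=jar[jar[:,2]>.02];print('jar',jar.min(0),jar.max(0))
```

```text
dowels [[ 0.6766  0.0107  0.086 ]
 [ 0.6839 -0.0435  0.086 ]
 [ 0.6224  0.0027  0.086 ]
 [ 0.6302 -0.0518  0.086 ]] ctr [ 0.65329123 -0.02045338  0.086     ] r [0.03891261 0.0383242  0.03856491 0.03889571]
yaw 8.59470975016403
plunger [ 0.65365285 -0.02039657  0.082     ]
pad [ 0.49329829 -0.04402768  0.097     ] dist 0.16172040411866487 dir 8.381984383796633
pad top pts 140 [ 0.49344193 -0.04440232  0.09190012] [ 0.50679929 -0.03129553  0.0989931 ] [ 0.48023381 -0.05771942  0.08661148]
plunger z 0.08127150798709244 seat z 0.08002080725396085
easel n [-0.36945398 -0.05595888  0.92756259] tilt 0.38296014673770723 yaw up 8.612768358652069 385 0.0015039257499279565
rect ((547.6621704101562, 269.25244140625), (78.29141235351562, 30.36209487915039), 6.627719402313232) [0.50886602 0.25054194 0.05007485] [0.58778573 0.28769036 0.08432756]
stubs [[0.51168309 0.27554304 0.0615    ]
 [0.5142176  0.25638516 0.0615    ]] mid [0.51295035 0.2659641  0.0615    ] yaw stub 7.53624560975183 plane z at mid 0.05343258836582124
origin [0.54282514 0.27048905 0.06450358] plane z there 0.06560489127151714
origin [0.54290488 0.26992697 0.06450358] plane z there 0.06560274279239511
glass [ 0.53912527 -0.26865574  0.021     ]
ring rim [ 0.50774831 -0.3026524   0.02254043] [ 0.57113986 -0.23724865  0.02694599] [ 0.53944408 -0.26995053  0.02474321]
jar [ 0.40117161 -0.1808889   0.02119602] [ 0.44694376 -0.13581639  0.07134776]
```

```bash
cat >> h.py <<'E'
def d(*t):
    o=observe();R=o['tool_rot'];y=R[:,1];print('t',round(o['time_s'],2),'yawY',np.degrees(np.arctan2(y[1],y[0])).round(2),'pos',o['position'].round(4),'w',round(o['grip_width'],4),'f',o['ft_force'].round(1),'-> tool delta',(R.T@(np.array(t)-o['position'])).round(4) if t else '')
E
python3 -m creep '{"moves":[[0, 0, 0, -7, 0.085], [0, 0, 0, -7, 0.085], [0, 0, 0, -7, 0.085], [0, 0, 0, -7, 0.085], [0, 0, 0, -6.8, 0.085], [0, 0, 0, 0, 0.085]]}' 60
python3 -c "
from h import *;import rig;print(type(rig.tips_ahead));d(.5395,-.2695,.12)"
```

```text
time_s: 0.7
position: [0.2435, 0.493, 0.2164]
tool_rot: [[-0.989, -0.149, -0.001], [-0.149, 0.989, -0.001], [0.001, -0.001, -1.0]]
ft_force: [-0.2, -0.7, 0.0]
grip_width: 0.0851
gripper_force: 0.0
<class 'float'>
t 0.7 yawY 98.57 pos [0.2435 0.493  0.2164] w 0.0851 f [-0.2 -0.7  0. ] -> tool delta [-0.1792 -0.798   0.0967]
```

```bash
python3 -m creep '{"moves":[[-0.009, -0.02, 0, 0, 0.085], [-0.009, -0.04, 0, 0, 0.085], [-0.009, -0.04, 0, 0, 0.085], [-0.009, -0.04, 0, 0, 0.085], [-0.009, -0.04, 0, 0, 0.085], [-0.009, -0.04, 0, 0, 0.085], [-0.009, -0.04, 0, 0, 0.085], [-0.009, -0.04, 0, 0, 0.085], [-0.009, -0.04, 0, 0, 0.085], [-0.009, -0.04, 0, 0, 0.085]]}' >/dev/null
python3 -m creep '{"moves":[[-0.009, -0.04, 0, 0, 0.085], [-0.009, -0.04, 0, 0, 0.085], [-0.009, -0.04, 0, 0, 0.085], [-0.009, -0.04, 0, 0, 0.085], [-0.009, -0.04, 0, 0, 0.085], [-0.009, -0.04, 0.02, 0, 0.085], [-0.009, -0.04, 0.02, 0, 0.085], [-0.009, -0.04, 0.02, 0, 0.085], [-0.009, -0.04, 0.02, 0, 0.085], [-0.008, -0.04, 0.02, 0, 0.085]]}' >/dev/null
python3 -m creep '{"moves":[[0, -0.018, 0, 0, 0.085], [0, 0, 0, 0, 0.085], [0, 0, 0, 0, 0.085]]}' >/dev/null
python3 -c "
from h import *;d(.5395,-.2695,.029)
snap('wrist','w1')"
```

```text
t 3.0 yawY 98.38 pos [ 0.5385 -0.2692  0.1166] w 0.085 f [-0.2 -0.5  0.1] -> tool delta [-0.0009 -0.0005  0.0876]
```

View pics/w1.png

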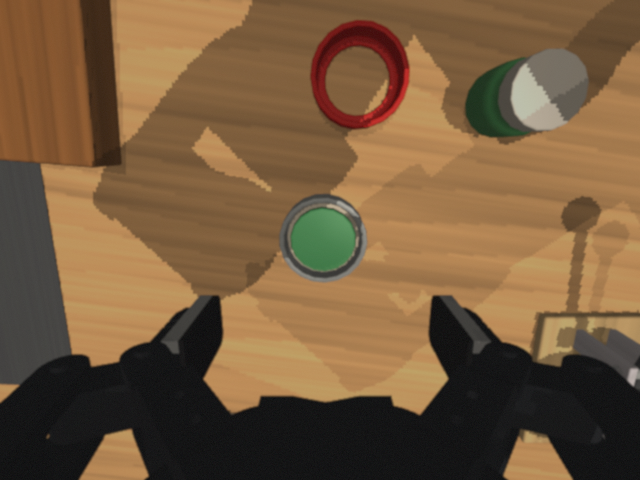

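The wrist view shows the ring at (323,238), centred between the fingers (220 and 430), with clear air around it.

```bash
python3 -m creep '{"moves":[[-0.001, -0.0005, 0.03, 0, 0.085], [0, 0, 0.03, 0, 0.085], [0, 0, 0.015, 0, 0.085], [0, 0, 0.01, 0, 0.085], [0, 0, 0, 0, 0.085], [0, 0, 0, 0, 0.07], [0, 0, 0, 0, 0.06], [0, 0, 0, 0, 0.06], [0, 0, 0, 0, 0.06], [0, 0, 0, 0, 0.06]]}' 60
python3 -c "
from h import *;snap('wrist','w2');print(tips_ahead)"
```

```text
time_s: 4.05
position: [0.5398, -0.27, 0.032]
tool_rot: [[-0.989, -0.148, 0.0], [-0.148, 0.989, -0.0], [-0.0, -0.0, -1.0]]
ft_force: [-0.1, -0.3, -0.2]
grip_width: 0.0599
gripper_force: 0.0
0.022
```

View pics/w2.png

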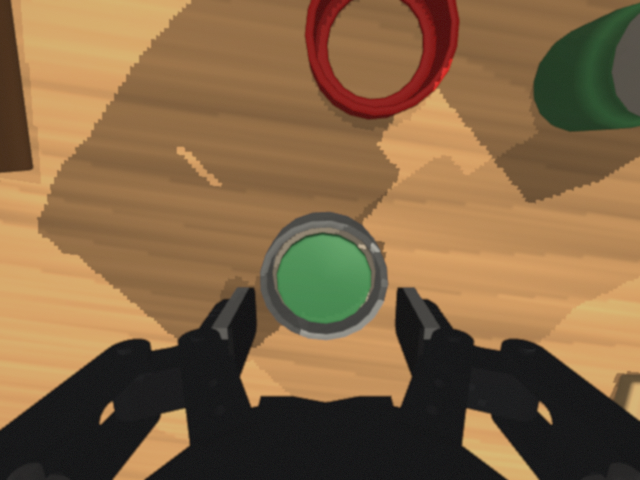

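Run:
```python
from h import *
im=load('pics/w2'.replace('pics/',''));W=cloud(im);p=im['pixels'].astype(int)
d()
for u,v in((250,295),(245,300),(240,310),(400,295),(405,300),(325,220),(325,330),(325,275),(120,345),(215,400)): print(u,v,W[v,u].round(4),im['depth'][v,u])
# finger points: dark
m=(p.sum(2)<150);q=W[m];q=q[~np.isnan(q[:,0])];q=q[q[:,2]<.1]
print(q.min(0),q.max(0));print(np.histogram(q[:,2],bins=10))
```

```text
t 4.1 yawY 98.51 pos [ 0.5398 -0.27    0.0319] w 0.0595 f [ 0.2 -0.1  0.1] -> tool delta 
250 295 [ 0.5358 -0.3018  0.0608] 0.13922924
245 300 [ 0.5346 -0.3022  0.0683] 0.13161045
240 310 [ 0.5347 -0.3022  0.0762] 0.12401542
400 295 [ 0.5273 -0.2423  0.06  ] 0.14008704
405 300 [ 0.5258 -0.2423  0.0678] 0.13218217
325 220 [ 0.5093 -0.2755  0.0219] 0.17076641
325 330 [ 0.5699 -0.2664  0.0197] 0.18913396
325 275 [ 0.5379 -0.2712  0.0214] 0.17888525
120 345 [ 0.5362 -0.3294  0.103 ] 0.097531125
215 400 [ 0.5271 -0.2953  0.1296] 0.0708528
[ 0.40333984 -0.43738797  0.00084496] [ 0.5556553  -0.16100622  0.09999928]
(array([1439, 2308, 1934,  716,  608,  366,  856, 1100, 1200, 1782]), array([0.00084496, 0.01076039, 0.02067582, 0.03059126, 0.04050669,
       0.05042212, 0.06033755, 0.07025298, 0.08016841, 0.09008385,
       0.09999928]))
```

Run:
```python
from h import *
im=load('w2');W=cloud(im);K=im['K'];E=im['extrinsics']
def pr(P): c=E[:3,:3]@P+E[:3,3];c=K@c;return (c[:2]/c[2]).round(0)
o=observe();T=o['position'];R=o['tool_rot']
for s in(-.03,.03):
  for dz in(.022,.009,0,-.01,-.02,-.03): print(s,dz,pr(T+R@[0,s,dz]))
print('cam',-E[:3,:3].T@E[:3,3],E[:3,:3])
for v in range(284,300,2): print(v,W[v,248:256:3].round(3).tolist())
```

```text
-0.03 0.022 [272. 271.]
-0.03 0.009 [268. 280.]
-0.03 0 [265. 287.]
-0.03 -0.01 [261. 295.]
-0.03 -0.02 [257. 305.]
-0.03 -0.03 [253. 316.]
0.03 0.022 [382. 271.]
0.03 0.009 [385. 280.]
0.03 0 [389. 287.]
0.03 -0.01 [392. 295.]
0.03 -0.02 [397. 305.]
0.03 -0.03 [402. 316.]
cam [ 0.47438323 -0.28047201  0.18931412] [[-1.47993698e-01  9.88988299e-01 -1.03547768e-04]
 [ 9.53448113e-01  1.42703225e-01  2.65654825e-01]
 [ 2.62744290e-01  3.92165124e-02 -9.64068205e-01]]
284 [[0.558, -0.313, 0.001], [0.557, -0.312, 0.001], [0.557, -0.31, 0.0]]
286 [[0.559, -0.313, 0.001], [0.559, -0.312, 0.0], [0.559, -0.31, 0.0]]
288 [[0.535, -0.304, 0.056], [0.535, -0.302, 0.057], [0.536, -0.302, 0.054]]
290 [[0.535, -0.303, 0.059], [0.535, -0.302, 0.058], [0.537, -0.302, 0.053]]
292 [[0.535, -0.303, 0.061], [0.535, -0.302, 0.059], [0.537, -0.301, 0.055]]
294 [[0.534, -0.302, 0.063], [0.536, -0.301, 0.06], [0.538, -0.301, 0.055]]
296 [[0.535, -0.302, 0.064], [0.537, -0.302, 0.058], [0.539, -0.301, 0.054]]
298 [[0.535, -0.302, 0.065], [0.537, -0.301, 0.061], [0.54, -0.301, 0.055]]
```

Run:
```python
from h import *
im=snap('side','s1');W=cloud(im);K=im['K'];E=im['extrinsics']
c=K@(E[:3,:3]@observe()['position']+E[:3,3]);u,v=(c[:2]/c[2]).astype(int);print(u,v)
cr=im['pixels'][v-90:v+50,u-90:u+90,::-1];cv2.imwrite('pics/s1c.png',cv2.resize(cr,(720,560),interpolation=cv2.INTER_CUBIC))
```

```text
434 316
```

View pics/s1c.png

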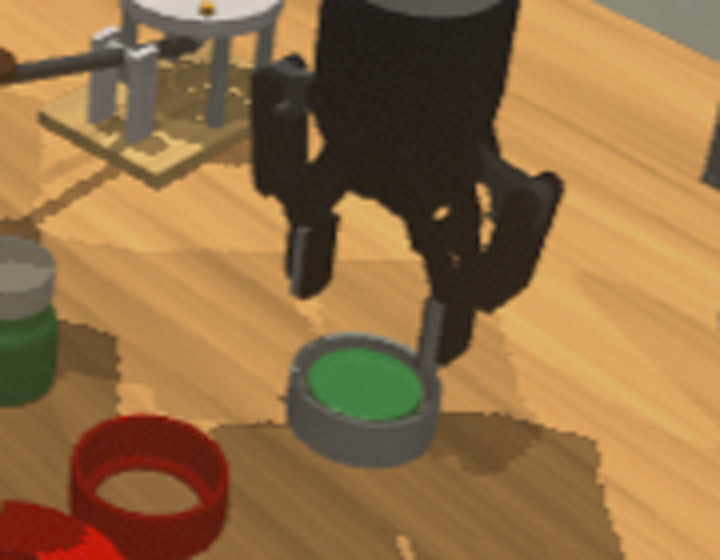

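The side crop shows both fingertips well above the ring, the near one at crop (450,360) and the ring rim at (365,350). The pads are closer to the body than tips_ahead says, so I measure the tips myself.

Run:
```python
from h import *
for f,T in(('w1',[.5385,-.2692,.1166]),('w2',[.5398,-.27,.0319])):
    im=load(f);W=cloud(im);T=np.array(T)
    a=np.radians(98.5);y=np.array([np.cos(a),np.sin(a),0]);x=np.array([-np.sin(a),np.cos(a),0]);x=np.array([-y[1],y[0],0])
    r=W-T;X=r@x;Y=r@y;Z=-r[...,2]
    ok=(abs(X)<.016)&(abs(Y)>.025)&(abs(Y)<.06)&(Z<T[2]-.03)
    for s in(-1,1):
        m=ok&(Y*s>0);print(f,s,m.sum(),'ahead pct',np.percentile(Z[m],[100,99,97,95,90]).round(4),'X',np.percentile(X[m],[2,98]).round(4),'inner|Y| near tip',np.percentile(abs(Y[m&(Z>Z[m].max()-.01)]),[2,50,98]).round(4))
```

```text
w1 -1 12044 ahead pct [-0.0269 -0.0312 -0.0351 -0.0384 -0.0451] X [-0.0093  0.0159] inner|Y| near tip [0.0428 0.0433 0.0544]
w1 1 14000 ahead pct [-0.0274 -0.0315 -0.036  -0.0396 -0.0473] X [-0.0098  0.0159] inner|Y| near tip [0.0415 0.0419 0.0529]
w2 -1 20075 ahead pct [-0.0188 -0.0265 -0.0338 -0.0398 -0.0525] X [-0.011   0.0157] inner|Y| near tip [0.0305 0.0308 0.0415]
w2 1 20102 ahead pct [-0.0191 -0.0266 -0.0338 -0.0398 -0.0525] X [-0.0109  0.0155] inner|Y| near tip [0.0291 0.0294 0.0406]
```

```bash
python3 -m creep '{"moves":[[0, 0, 0, 0, 0.085], [0, 0, 0, 0, 0.085], [0, 0, 0, 0, 0.085], [0, 0, 0, 0, 0.085], [0, 0, 0.015, 0, 0.085], [0, 0, 0.015, 0, 0.085], [0, 0, 0.008, 0, 0.085], [0, 0, 0.006, 0, 0.085], [0, 0, 0, 0, 0.085], [0, 0, 0, 0, 0.085]]}' 60 
python3 -m creep '{"moves":[[0, 0, 0, 0, 0.07], [0, 0, 0, 0, 0.06], [0, 0, 0, 0, 0.06], [0, 0, 0, 0, 0.06], [0, 0, 0, 0, 0.06]]}' 60
```

```text
time_s: 5.15
position: [0.54, -0.2701, -0.0119]
tool_rot: [[-0.989, -0.148, 0.001], [-0.148, 0.989, -0.0], [-0.0, -0.001, -1.0]]
ft_force: [0.3, 0.5, 0.5]
grip_width: 0.0849
gripper_force: 0.0
time_s: 5.65
position: [0.5402, -0.2703, -0.0107]
tool_rot: [[-0.989, -0.148, 0.001], [-0.148, 0.989, -0.001], [-0.001, -0.001, -1.0]]
ft_force: [-2.4, 1.1, 10.6]
grip_width: 0.0644
gripper_force: 64.1
```

```bash
python3 -m creep '{"moves":[[0, 0, 0, 0, 0.075], [0, 0, 0, 0, 0.08], [0, 0, -0.004, 0, 0.08], [0, 0, -0.004, 0, 0.08], [0, 0, 0, 0, 0.08], [0, 0, 0, 0, 0.06], [0, 0, 0, 0, 0.06], [0, 0, 0, 0, 0.06], [0, 0, 0, 0, 0.06], [0, 0, 0, 0, 0.06]]}' 60
python3 -m creep '{"moves":[[0, 0, -0.005, 0, 0.06], [0, 0, -0.01, 0, 0.06], [0, 0, -0.02, 0, 0.06], [0, 0, -0.03, 0, 0.06], [0, 0, -0.03, 0, 0.06], [0, 0, -0.03, 0, 0.06], [0, 0, 0, 0, 0.06], [0, 0, 0, 0, 0.06]]}'
python3 - <<'E'
from h import *
im=snap('side','s2')
K=im['K'];E=im['extrinsics']
c=K@(E[:3,:3]@observe()['position']+E[:3,3]);u,v=(c[:2]/c[2]).astype(int);print(u,v)
cr=im['pixels'][v-90:v+60,u-80:u+100,::-1];cv2.imwrite('pics/s2c.png',cv2.resize(cr,(720,600),interpolation=cv2.INTER_CUBIC))
d(.6533,-.0205,.14)
E
```

```text
time_s: 6.65
position: [0.5399, -0.2702, -0.0029]
tool_rot: [[-0.989, -0.148, 0.001], [-0.148, 0.989, -0.001], [-0.001, -0.001, -1.0]]
ft_force: [-3.3, 0.9, 12.2]
grip_width: 0.0632
gripper_force: 62.4
time_s: 7.45
position: [0.5396, -0.2697, 0.1205]
tool_rot: [[-0.989, -0.148, -0.0], [-0.148, 0.989, 0.0], [0.0, 0.0, -1.0]]
ft_force: [0.3, 0.5, -2.6]
grip_width: 0.0627
gripper_force: 66.9
440 274
t 7.5 yawY 98.51 pos [ 0.5392 -0.2695  0.1195] w 0.0629 f [ 0.3 -0.1 -3.3] -> tool delta [-0.1497  0.2294 -0.0204]
```

View pics/s2c.png

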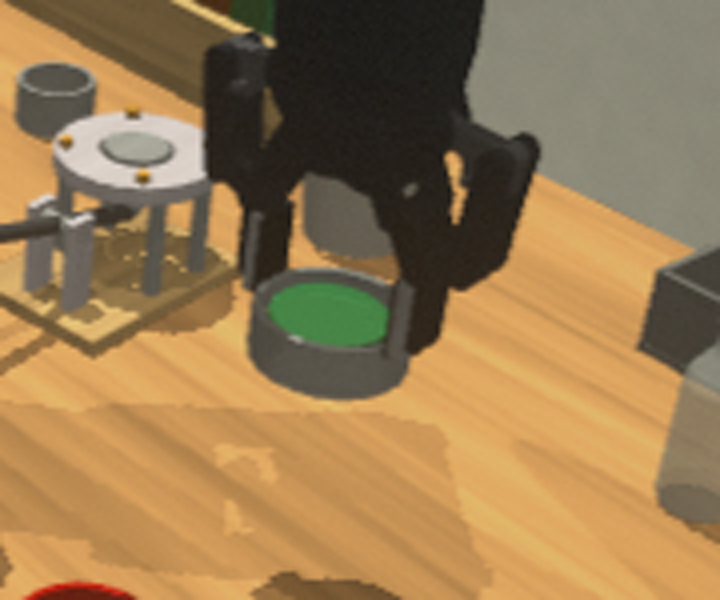

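The side crop shows the ring held level between the pads at about (330,330), clear of the bench. I measure its pose in the hand.

Run:
```python
from h import *
T=observe()['position'];R=observe()['tool_rot'];d(.6533,-.0205,.14)
def circ(q):
    A=np.c_[q[:,:2],np.ones(len(q))];s=np.linalg.lstsq(A,(q[:,:2]**2).sum(1),rcond=None)[0];return s[:2]/2,np.sqrt(s[2]+(s[:2]**2).sum()/4)
def fit(f,n,W,p,T):
    g=(p[...,1]>p[...,0]+20)&(p[...,1]>p[...,2]+10)&(np.linalg.norm(W-T-[0,0,.01],axis=2)<.05)
    q=W[g];h,_=cv2.findContours(g.astype(np.uint8),0,1)
    b=max(h,key=cv2.contourArea)[:,0];print(f,'green',g.sum(),'z med',np.median(q[:,2]).round(4),'circ',circ(W[b[:,1],b[:,0]]),'mid',(np.percentile(q,1,axis=0)+np.percentile(q,99,axis=0))/2)
for n,f in(('wrist','w3'),('top','t3'),('side','s2')):
    im=snap(n,f) if n!='side' else load('s2');fit(f,n,cloud(im),im['pixels'].astype(int),T)
im=load('w2');fit('w2 before','',cloud(im),im['pixels'].astype(int),np.array([.54,-.27,.02]))
im=load('s0');fit('s0 before','',cloud(im),im['pixels'].astype(int),np.array([.54,-.27,.02]))
```

```text
t 7.5 yawY 98.51 pos [ 0.5392 -0.2695  0.1195] w 0.0629 f [ 0.3 -0.1 -3.3] -> tool delta [-0.1497  0.2294 -0.0204]
w3 green 9873 z med 0.1433 circ (array([ 0.54089128, -0.26917129]), np.float64(0.02529285100676567)) mid [ 0.53907341 -0.26928506  0.14277708]Traceback (most recent call last):
  File "<stdin>", line 10, in <module>
  File "<stdin>", line 8, in fit
ValueError: max() iterable argument is empty
```

```bash
python3 -m creep '{"moves":[[-0.01, 0.015, -0.01, 0, 0.06], [-0.02, 0.03, -0.01, 0, 0.06], [-0.02, 0.03, 0, 0, 0.06], [-0.02, 0.03, 0, 0, 0.06], [-0.02, 0.03, 0, 0, 0.06], [-0.02, 0.03, 0, 0, 0.06], [-0.02, 0.03, 0, 0, 0.06], [-0.01, 0.02, 0, 0, 0.06], [-0.01, 0.014, 0, 0, 0.06], [0, 0, 0, 0, 0.06]]}'
python3 - <<'E'
from h import *
d(.6533,-.0205,.10)
im=snap('wrist','w4');cv2.imwrite('pics/w4.png',im['pixels'][:,:,::-1])
W=cloud(im);z=W[...,2];p=im['pixels'].astype(int)
g=(p[...,1]>p[...,0]+20)&(p[...,1]>p[...,2]+10)&(z>.1);q=W[g];print('glass',q.mean(0),(np.percentile(q,1,axis=0)+np.percentile(q,99,axis=0))/2)
E
```

```text
time_s: 8.6
position: [0.6547, -0.0188, 0.1403]
tool_rot: [[-0.989, -0.151, -0.0], [-0.151, 0.989, 0.001], [0.0, 0.001, -1.0]]
ft_force: [-0.3, -0.8, -3.9]
grip_width: 0.063
gripper_force: 66.9
t 8.6 yawY 98.66 pos [ 0.6547 -0.0188  0.1403] w 0.063 f [-0.3 -0.8 -3.9] -> tool delta [ 0.0017 -0.0015  0.0403]
glass [ 0.65416568 -0.01830164  0.16400031] [ 0.6550962  -0.01810405  0.16361123]
```

View pics/w4.png

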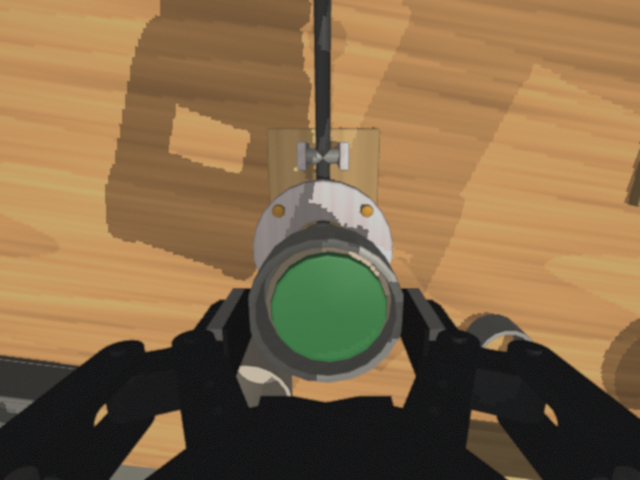

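The wrist view shows the ring above the seat, with the two lever-side dowels at (279,211) and (367,211), so its yaw is aligned. I check the dowels against my seat estimate.

Run:
```python
from h import *
im=load('w4');K=im['K'];E=im['extrinsics'];R=E[:3,:3];o=-R.T@E[:3,3]
P=[]
for u,v in((279,211),(367,211)):
    k=R.T@np.linalg.inv(K)@[u,v,1];P.append(o+k*(.086-o[2])/k[2]);print(P[-1])
P=np.array(P);m=P.mean(0);yd=P[1]-P[0];yd/=np.linalg.norm(yd);x=np.array([yd[1],-yd[0],0]);print('sep',np.linalg.norm(P[1]-P[0]),'yaw',np.degrees(np.arctan2(x[1],x[0])),'seat',m+x*.0276)
```

```text
[ 0.63202663 -0.05178051  0.086     ]
[0.62387977 0.00173449 0.086     ]
sep 0.05413156668721226 yaw 8.655967404413715 seat [ 0.65523884 -0.02086918  0.086     ]
```

```bash
python3 -m creep '{"moves":[[0.0007, -0.002, 0.015, 0, 0.06], [0, 0, 0.015, 0, 0.06], [0, 0, 0.012, 0, 0.06], [0, 0, 0.006, 0, 0.06], [0, 0, 0, 0, 0.06], [0, 0, 0, 0, 0.06]]}'
python3 - <<'E'
from h import *
im=snap('wrist','w5');K=im['K'];E=im['extrinsics'];W=cloud(im);p=im['pixels'].astype(int)
im2=snap('side','s5')
c=im2['K']@(im2['extrinsics'][:3,:3]@[.654,-.02,.09]+im2['extrinsics'][:3,3]);u,v=(c[:2]/c[2]).astype(int)
a=cv2.resize(im2['pixels'][v-40:v+40,u-50:u+50,::-1],(500,400),interpolation=cv2.INTER_CUBIC)
b=cv2.resize(im['pixels'][150:400,220:430,::-1],(300,357))
b=cv2.copyMakeBorder(b,0,43,0,0,0);cv2.imwrite('pics/c5.png',np.hstack([a,b]))
g=(p[...,1]>p[...,0]+20)&(p[...,1]>p[...,2]+10)&(W[...,2]>.08);q=W[g];print('glass',q.mean(0),(np.percentile(q,1,axis=0)+np.percentile(q,99,axis=0))/2)
d()
E
```

```text
time_s: 9.25
position: [0.6541, -0.0236, 0.0933]
tool_rot: [[-0.989, -0.148, 0.001], [-0.148, 0.989, -0.0], [-0.001, -0.0, -1.0]]
ft_force: [0.4, 0.4, -2.0]
grip_width: 0.063
gripper_force: 66.9
glass [ 0.65349747 -0.02307933  0.11697672] [ 0.65440609 -0.02294504  0.11648096]
t 9.35 yawY 98.51 pos [ 0.6542 -0.0235  0.0935] w 0.0632 f [ 0.8  0.4 -3.5] -> tool delta
```

View pics/c5.png

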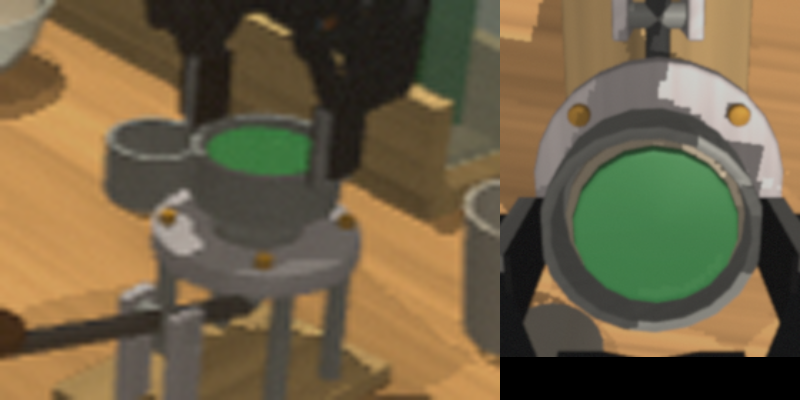

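The left crop shows the ring hanging level just above the seat. The right crop shows the ring about 3 mm left of the dowels' midline (ring at 652, dowels at 580 and 739), so I shift it by +3 mm in tool y and verify numerically.

```bash
python3 -m creep '{"moves":[[0, 0.003, 0, 0, 0.06], [0, 0, 0, 0, 0.06], [0, 0, 0, 0, 0.06], [0, 0, 0, 0, 0.06]]}' >/dev/null
python3 - <<'E'
from h import *
d(.6533,-.0205,.0775)
im=snap('wrist','w6');K=im['K'];E=im['extrinsics'];W=cloud(im);p=im['pixels'].astype(int);z=W[...,2]
hsv=cv2.cvtColor(im['pixels'],cv2.COLOR_RGB2HSV)
R=E[:3,:3];o=-R.T@E[:3,3]
m=((hsv[...,1]>120)&(hsv[...,0]<30)&(hsv[...,0]>12)).astype(np.uint8);m[:200]=0;m[270:]=0;m[:,:250]=0;m[:,420:]=0
m&=(z>.075).astype(np.uint8)
n,l,s,c=cv2.connectedComponentsWithStats(m);P=[]
for i in np.argsort(-s[1:,4])[:2]+1:
    print(s[i],c[i]);k=R.T@np.linalg.inv(K)@[*c[i],1];P.append(o+k*(.086-o[2])/k[2])
P=np.array(P);P=P[np.argsort(P[:,1])];yd=P[1]-P[0];L=np.linalg.norm(yd);yd/=L;print('sep',L,'seat',P.mean(0)+np.array([yd[1],-yd[0],0])*.0276)
# outer rim of ring: depth pts at rim height
g=(p[...,1]>p[...,0]+20)&(p[...,1]>p[...,2]+10)&(z>.08);h=np.median(z[g])
b=max(cv2.findContours(g.astype(np.uint8),0,1)[0],key=cv2.contourArea)[:,0]
k=(np.linalg.inv(K)@np.c_[b,np.ones(len(b))].T).T@R;Q=o+k*((h-o[2])/k[:,2])[:,None]
(x,y),r=cv2.minEnclosingCircle((Q[:,:2]*1000).astype(np.float32));print('glass z',h,x,y,r)
E
```

```text
t 9.75 yawY 98.52 pos [ 0.6534 -0.0203  0.0928] w 0.0623 f [-0.4 -0.7 -3.1] -> tool delta [ 0.0001 -0.0001  0.0153]
[261 224  15  15 174] [267.83333333 230.91954023]
[373 224  15  15 170] [380.04117647 230.63529412]
sep 0.05436065211689735 seat [ 0.6547909  -0.02145533  0.086     ]
glass z 0.11657966599437783 653.60693359375 -19.834518432617188 24.981853485107422
```

```bash
python3 -m creep '{"moves":[[-0.0005, -0.0009, 0.004, 0, 0.06], [0, 0, 0.003, 0, 0.06], [0, 0, 0.003, 0, 0.06], [0, 0, 0, 0, 0.06], [0, 0, 0, 0, 0.06]]}'
python3 -m creep '{"moves":[[0, 0, 0.002, 0, 0.06], [0, 0, 0.002, 0, 0.06], [0, 0, 0.001, 0, 0.06], [0, 0, 0, 0, 0.06], [0, 0, 0, 0, 0.06]]}'
```

```text
time_s: 10.3
position: [0.654, -0.0212, 0.0826]
tool_rot: [[-0.989, -0.148, -0.0], [-0.148, 0.989, 0.0], [0.0, 0.0, -1.0]]
ft_force: [-0.0, 0.9, -3.0]
grip_width: 0.0632
gripper_force: 66.9
time_s: 10.8
position: [0.654, -0.0212, 0.0777]
tool_rot: [[-0.989, -0.148, 0.0], [-0.148, 0.989, -0.0], [-0.0, -0.0, -1.0]]
ft_force: [0.2, -0.0, -2.6]
grip_width: 0.0631
gripper_force: 66.9
```

```bash
python3 -m creep '{"moves":[[0, 0, 0.001, 0, 0.06], [0, 0, 0, 0, 0.06], [0, 0, 0.001, 0, 0.06], [0, 0, 0, 0, 0.06]]}'
python3 -m creep '{"moves":[[0, 0, 0.001, 0, 0.06], [0, 0, 0, 0, 0.06]]}'
```

```text
time_s: 11.2
position: [0.6542, -0.0212, 0.0772]
tool_rot: [[-0.989, -0.148, 0.001], [-0.148, 0.989, -0.0], [-0.001, -0.001, -1.0]]
ft_force: [-3.6, 1.1, 8.2]
grip_width: 0.0629
gripper_force: 68.2
time_s: 11.4
position: [0.6543, -0.0212, 0.0772]
tool_rot: [[-0.989, -0.148, 0.002], [-0.148, 0.989, -0.001], [-0.002, -0.001, -1.0]]
ft_force: [-6.4, 0.6, 14.5]
grip_width: 0.0625
gripper_force: 68.9
```

```bash
python3 -m creep '{"moves":[[0, 0, -0.0015, 0, 0.07], [0, 0, 0, 0, 0.085], [0, 0, 0, 0, 0.085], [0, 0, 0, 0, 0.085], [0, 0, -0.02, 0, 0.085], [0, 0, -0.04, 0, 0.085], [0, 0, -0.04, 0, 0.085], [0, 0, -0.02, 0, 0.06], [0, 0, 0, 0, 0.03], [0, 0, 0, 0, 0]]}'
python3 - <<'E'
from h import *
d(.4933,-.0443,.14)
im=snap('top','t7');W=cloud(im);z=W[...,2];p=im['pixels'].astype(int)
m=np.zeros(z.shape,bool);m[140:195,295:350]=1
q=W[m&(z>.1015)&(z<.107)&(np.hypot(W[...,0]-.6535,W[...,1]+.0205)<.045)];print('rim',len(q),(q.min(0)+q.max(0))/2,q.max(0)-q.min(0))
cv2.imwrite('pics/t7.png',cv2.resize(im['pixels'][120:260,240:400,::-1],(640,560),interpolation=cv2.INTER_CUBIC))
E
```

```text
time_s: 12.4
position: [0.6538, -0.0212, 0.1955]
tool_rot: [[-0.989, -0.148, -0.001], [-0.148, 0.989, 0.0], [0.001, 0.0, -1.0]]
ft_force: [-0.7, 0.2, -0.2]
grip_width: 0.0432
gripper_force: 0.0
t 12.4 yawY 98.51 pos [ 0.6538 -0.0212  0.1955] w 0.0432 f [-0.7  0.2 -0.2] -> tool delta [0.1621 0.0009 0.0556]Traceback (most recent call last):
  File "<stdin>", line 5, in <module>
    return umr_minimum(a, axis, None, out, keepdims, initial, where)
ValueError: zero-size array to reduction operation minimum which has no identity
```

View pics/t7.png

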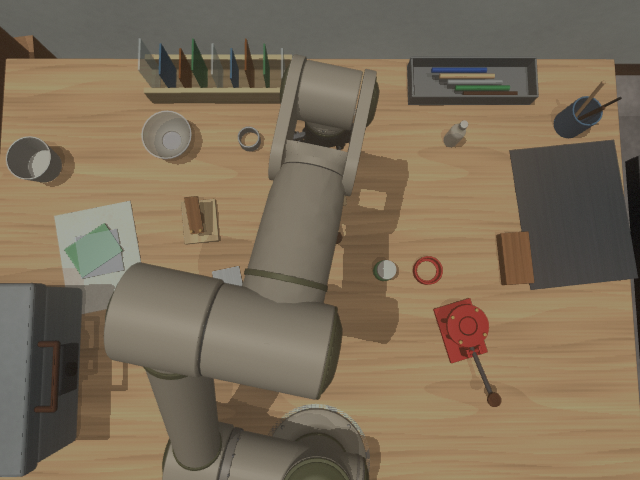

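The top view shows the arm hiding the stand. My ten views are used up, so I go on by numbers from the depth images.

```bash
python3 -m creep '{"moves":[[0.02, 0, 0, 0, 0], [0.03, 0, 0, 0, 0], [0.03, 0, 0, 0, 0], [0.03, 0, 0, 0, 0], [0.03, 0, 0, 0, 0], [0.015, 0.001, 0, 0, 0], [0.007, 0, 0, 0, 0], [0, 0, 0.02, 0, 0], [0, 0, 0.02, 0, 0], [0, 0, 0, 0, 0]]}' 60 >/dev/null
python3 - <<'E'
from h import *
d(.4933,-.0443,.10)
im=snap('side','s7');W=cloud(im);p=im['pixels'].astype(int);z=W[...,2];rr=np.hypot(W[...,0]-.6535,W[...,1]+.0205)
q=W[(rr<.06)&(z>.0975)&(z<.115)&(rr<.045)];print('ring pts',len(q),np.percentile(q[:,2],[5,50,95,100]))
g=(p[...,1]>p[...,0]+20)&(p[...,1]>p[...,2]+10)&(rr<.04)&(z>.09);q=W[g];print('glass',len(q),np.median(q,0),(np.percentile(q,1,axis=0)+np.percentile(q,99,axis=0))/2)
A=np.c_[q[:,:2],np.ones(len(q))];print('tilt',np.linalg.lstsq(A,q[:,2],rcond=None)[0][:2])
im=snap('wrist','w7');W=cloud(im);o=observe();T=o['position'];R=o['tool_rot'];L=(W-T)@R
m=(abs(L[...,0])<.02)&(abs(L[...,1])<.03)&(L[...,2]<.03)&(L[...,2]>-.1);print('tips ahead',np.percentile(L[m][:,2],[100,99,97]),'X',np.percentile(L[m&(L[...,2]>L[m][:,2].max()-.008)],[2,98],axis=0))
z=W[...,2];m=(z>.085)&(z<.103)&(np.hypot(W[...,0]-.4933,W[...,1]+.0443)<.025);q=W[m]
if len(q): print('pad',len(q),q.min(0),q.max(0),q.mean(0))
E
```

```text
t 13.45 yawY 98.51 pos [ 0.4926 -0.0438  0.1535] w 0.0003 f [-0.4  0.2  0.6] -> tool delta [-0.0009 -0.0007  0.0535]
ring pts 379 [0.09844527 0.10114417 0.10427136 0.10546001]
glass 176 [ 0.65363104 -0.02033906  0.10080757] [ 0.65524309 -0.02112188  0.10097912]
tilt [-0.01816653 -0.01347626]
tips ahead [-0.01760386 -0.02344491 -0.03013518] X [[ 0.00616434 -0.01220001 -0.02543699]
 [ 0.01103785  0.01175254 -0.01807591]]
pad 1524 [ 0.47998703 -0.06032477  0.08513555] [ 0.50905109 -0.03081094  0.09460493] [ 0.49395743 -0.04583095  0.09140348]
```

```bash
python3 -m creep '{"moves":[[0, -0.0005, 0.025, 0, 0], [0, 0, 0.025, 0, 0], [0, 0, 0.01, 0, 0], [0, 0, 0.005, 0, 0], [0, 0, 0.005, 0, 0], [0, 0, 0.003, 0, 0], [0, 0, 0.003, 0, 0], [0, 0, 0, 0, 0]]}'
python3 -m creep '{"moves":[[0.001, 0, 0.004, 0, 0], [0.001, 0, 0.004, 0, 0], [0.001, 0, 0.004, 0, 0]]}'
```

```text
time_s: 14.35
position: [0.4938, -0.0447, 0.0803]
tool_rot: [[-0.989, -0.148, 0.0], [-0.148, 0.989, -0.0], [-0.0, -0.0, -1.0]]
ft_force: [-0.5, -0.2, -0.0]
grip_width: 0.0001
gripper_force: 0.0
time_s: 14.65
position: [0.4908, -0.0454, 0.0689]
tool_rot: [[-0.989, -0.148, 0.001], [-0.148, 0.989, -0.001], [-0.001, -0.001, -1.0]]
ft_force: [-3.8, -1.6, 10.2]
grip_width: -0.0001
gripper_force: 5.4
```

```bash
python3 -m creep '{"moves":[[0.001, 0, 0.004, 0, 0], [0.001, 0, 0.004, 0, 0], [0.001, 0, 0.004, 0, 0], [0.001, 0, 0.004, 0, 0], [0, 0, 0.004, 0, 0], [0, 0, 0.004, 0, 0]]}'
python3 -m creep '{"moves":[[0, 0, 0.004, 0, 0], [0, 0, 0.004, 0, 0], [0, 0, 0.004, 0, 0], [0, 0, 0.004, 0, 0]]}'
```

```text
time_s: 15.25
position: [0.4867, -0.0459, 0.0448]
tool_rot: [[-0.989, -0.148, 0.0], [-0.148, 0.989, -0.001], [-0.0, -0.001, -1.0]]
ft_force: [-4.0, -1.2, 9.8]
grip_width: -0.0002
gripper_force: 5.0
time_s: 15.65
position: [0.4871, -0.0459, 0.0288]
tool_rot: [[-0.989, -0.148, 0.001], [-0.148, 0.989, -0.001], [-0.001, -0.001, -1.0]]
ft_force: [-1.4, 0.0, 9.3]
grip_width: 0.0001
gripper_force: 4.0
```

```bash
python3 -m creep '{"moves":[[0, 0, 0.003, 0, 0], [0, 0, 0.003, 0, 0], [0, 0, 0.003, 0, 0]]}'|grep -E 'pos|ft'
python3 -m creep '{"moves":[[0, 0, 0.002, 0, 0], [0, 0, 0.001, 0, 0]]}'|grep -E 'pos|ft'
```

```text
position: [0.488, -0.046, 0.0209]
ft_force: [-9.7, 2.2, 47.4]
position: [0.4882, -0.0461, 0.0205]
ft_force: [-15.9, 4.6, 61.9]
```

```bash
python3 -m creep '{"moves":[[0, 0, -0.006, 0, 0], [0, 0, -0.03, 0, 0], [0, 0, -0.05, 0, 0], [0, 0, -0.05, 0, 0], [0, 0, -0.03, 0, 0.03], [0, 0, 0, 0, 0.06]]}' | grep -E 'pos|ft'
python3 - <<'E'
from h import *
for n in('side','wrist'):
    im=snap(n,n+'8');W=cloud(im);p=im['pixels'].astype(int);z=W[...,2];rr=np.hypot(W[...,0]-.6535,W[...,1]+.0205)
    g=(p[...,1]>p[...,0]+20)&(p[...,1]>p[...,2]+10)&(rr<.05)&(z>.09);q=W[g]
    if len(q)<20: print(n,'none');continue
    q=q[q[:,2]>np.median(q[:,2])-.003]
    print(n,'glass',len(q),np.median(q,0),(np.percentile(q,1,axis=0)+np.percentile(q,99,axis=0))/2,np.linalg.lstsq(np.c_[q[:,:2],np.ones(len(q))],q[:,2],rcond=None)[0][:2])
    r=W[(rr<.038)&(z>.095)&(z<.108)];print('ring',len(r),(r.min(0)+r.max(0))/2)
d(.6535,-.0205,.20)
E
```

```text
position: [0.4884, -0.0462, 0.1863]
ft_force: [0.1, -0.2, -0.8]
side glass 185 [ 0.65160951 -0.02238408  0.13071966] [ 0.6523563  -0.02063269  0.13023671] [0.00678017 0.01305105]
ring 197 [ 0.65127626 -0.02306287  0.1014835 ]
wrist none
t 16.85 yawY 98.51 pos [ 0.4866 -0.0457  0.1821] w 0.0432 f [-0.1  1.  -0.3] -> tool delta [-0.1688  0.0002 -0.0178]
```

```bash
python3 -m creep '{"moves":[[-0.02, 0, -0.02, 0, 0.085], [-0.03, 0, 0, 0, 0.085], [-0.03, 0, 0, 0, 0.085], [-0.03, 0, 0, 0, 0.085], [-0.03, 0, 0, 0, 0.085], [-0.02, 0, 0, 0, 0.085], [-0.009, 0, 0, 0, 0.085], [0, 0, 0, 0, 0.085], [0, 0, 0.02, 0, 0.085], [0, 0, 0, 0, 0.085]]}' >/dev/null
python3 -m creep '{"moves":[[0, 0, 0, 0, 0.085], [0, 0, 0, 0, 0.085]]}' >/dev/null
python3 - <<'E'
from h import *
im=snap('wrist','w9');K=im['K'];E=im['extrinsics'];W=cloud(im);p=im['pixels'].astype(int);z=W[...,2];R=E[:3,:3];o=-R.T@E[:3,3]
g=(p[...,1]>p[...,0]+20)&(p[...,1]>p[...,2]+10)&(z>.1);h=np.median(z[g])
b=max(cv2.findContours(g.astype(np.uint8),0,1)[0],key=cv2.contourArea)[:,0]
k=(np.linalg.inv(K)@np.c_[b,np.ones(len(b))].T).T@R;Q=o+k*((h-o[2])/k[:,2])[:,None]
(x,y),r=cv2.minEnclosingCircle((Q[:,:2]*1000).astype(np.float32));print('glass z',h,x,y,r)
d(x/1000,y/1000,.092)
L=(W-observe()['position'])@observe()['tool_rot']
m=(abs(L[...,0])<.012)&(abs(abs(L[...,1])-.043)<.012)&(L[...,2]<.03);print('tips',L[m][:,2].max(),np.percentile(L[m&(L[...,2]>-.035)][:,1],[5,50,95]), [np.median(L[m&(L[...,2]>-.035)&(s*L[...,1]>0)][:,1]) for s in(-1,1)])
E
```

```text
glass z 0.13117096906109402 654.58837890625 -20.60808563232422 24.47637367248535
t 18.1 yawY 98.5 pos [ 0.654  -0.0208  0.183 ] w 0.0846 f [0.4 0.1 0.2] -> tool delta [-0.0005  0.0002  0.091 ]
tips -0.026851756344244245 [-0.04661195 -0.04257009  0.04551179] [np.float64(-0.04317909253889342), np.float64(0.04195704948391187)]
```

```bash
python3 -m creep '{"moves":[[-0.0005, 0, 0.03, 0, 0.085], [0, 0, 0.03, 0, 0.085], [0, 0, 0.02, 0, 0.085], [0, 0, 0.009, 0, 0.085], [0, 0, 0, 0, 0.085], [0, 0, 0, 0, 0.07], [0, 0, 0, 0, 0.06], [0, 0, 0, 0, 0.05], [0, 0, 0, 0, 0.05], [0, 0, 0, 0, 0.05]]}' 25
python3 -m creep '{"moves":[[0, 0, 0, 0, 0.05], [0, 0, 0, 0, 0.05]]}'
```

```text
time_s: 19.1
position: [0.655, -0.0207, 0.0947]
tool_rot: [[-0.989, -0.148, 0.003], [-0.148, 0.989, -0.001], [-0.002, -0.001, -1.0]]
ft_force: [-0.3, -0.2, 6.1]
grip_width: 0.0543
gripper_force: 25.7
time_s: 19.3
position: [0.655, -0.0207, 0.0947]
tool_rot: [[-0.989, -0.148, 0.003], [-0.148, 0.989, -0.001], [-0.002, -0.001, -1.0]]
ft_force: [-1.2, 1.0, 6.5]
grip_width: 0.0539
gripper_force: 25.7
```

```bash
python3 -m creep '{"moves":[[0, 0, -0.004, 0, 0.05], [0, 0, -0.01, 0, 0.05], [0, 0, -0.02, 0, 0.05], [0, 0, -0.03, 0, 0.05], [0, 0, -0.02, 0, 0.05], [0, 0, 0, 0, 0.05], [0, 0, 0, 0, 0.05]]}'
cat >> h.py <<'E'
def glass(f,n='wrist',zmin=.05):
    im=snap(n,f);K=im['K'];E=im['extrinsics'];W=cloud(im);p=im['pixels'].astype(int);z=W[...,2];R=E[:3,:3];o=-R.T@E[:3,3]
    T=observe()['position']
    g=(p[...,1]>p[...,0]+20)&(p[...,1]>p[...,2]+10)&(z>zmin)&(np.hypot(W[...,0]-T[0],W[...,1]-T[1])<.06);q=W[g]
    c=np.linalg.lstsq(np.c_[q[:,:2]-q[:,:2].mean(0),np.ones(len(q))],q[:,2],rcond=None)[0]
    print(n,'glass n',len(q),'mid',((np.percentile(q,.5,axis=0)+np.percentile(q,99.5,axis=0))/2).round(4),'ext',np.ptp(q,axis=0).round(4),'mean',q.mean(0).round(4),'slope',c[:2].round(3))
E
python3 - <<'E'
from h import *
glass('w10');glass('s10','side');d(.543,.270,.16)
im=load('w10');W=cloud(im);rr=np.hypot(W[...,0]-.6535,W[...,1]+.0205)
im=load('s10');W=cloud(im);z=W[...,2];rr=np.hypot(W[...,0]-.6535,W[...,1]+.0205);q=W[(rr<.037)&(z>.084)&(z<.11)];print('ring',len(q),q.min(0),q.max(0))
E
```

```text
time_s: 20.0
position: [0.6542, -0.0206, 0.1768]
tool_rot: [[-0.989, -0.148, -0.001], [-0.148, 0.989, 0.0], [0.001, 0.0, -1.0]]
ft_force: [1.0, 0.6, -1.9]
grip_width: 0.0538
gripper_force: 26.8
wrist glass n 11433 mid [ 0.6535 -0.0213  0.2125] ext [0.0493 0.0492 0.0098] mean [ 0.6526 -0.0215  0.2129] slope [0.004 0.003]
side glass n 168 mid [ 0.6508 -0.0217  0.2117] ext [0.0481 0.0543 0.0119] mean [ 0.6473 -0.0217  0.2115] slope [0.007 0.011]
t 20.1 yawY 98.51 pos [ 0.6538 -0.0205  0.1756] w 0.0541 f [-0.2 -0.2 -1.5] -> tool delta [0.0665 0.3037 0.0161]
ring 436 [ 0.61854553 -0.05521015  0.08400018] [0.68682538 0.01080302 0.10983237]
```

```bash
python3 -m creep '{"moves":[[0.004, 0.015, 0, 0, 0.05], [0.007, 0.032, 0, 0, 0.05], [0.007, 0.032, 0, 0, 0.05], [0.007, 0.032, 0, 0, 0.05], [0.007, 0.032, 0, 0, 0.05], [0.007, 0.032, 0, 0, 0.05], [0.007, 0.032, 0, 0, 0.05], [0.007, 0.032, 0, 0, 0.05], [0.007, 0.032, 0, 0, 0.05], [0.005, 0.02, 0, 0, 0.05]]}' >/dev/null
python3 -m creep '{"moves":[[0, 0.012, 0, 0, 0.05], [0, 0, 0.02, 0, 0.05], [0, 0, 0.02, 0, 0.05], [0, 0, 0.02, 0, 0.05], [0, 0, 0.02, 0, 0.05], [0, 0, 0, 0, 0.05], [0, 0, 0, 0, 0.05], [0, 0, 0, 0, 0.05]]}' >/dev/null
python3 - <<'E'
from h import *
d(.544,.2703,.062)
glass('w11')
im=load('w11');W=cloud(im);p=im['pixels'].astype(int);z=W[...,2]
# stubs in wrist view
hsv=cv2.cvtColor(im['pixels'],cv2.COLOR_RGB2HSV);m=(z>.045)&(z<.075)&(W[...,0]<.53)&(np.hypot(W[...,0]-.513,W[...,1]-.266)<.03)
q=W[m];print(len(q),q.min(0),q.max(0))
K=im['K'];E=im['extrinsics']
for P in([.5117,.2755,.0615],[.5142,.2564,.0615]): c=K@(E[:3,:3]@P+E[:3,3]);u,v=(c[:2]/c[2]).astype(int);print('exp stub',u,v)
b=(hsv[...,0]>14)&(hsv[...,0]<30)&(hsv[...,1]>130)&m;n,l,s,c=cv2.connectedComponentsWithStats(b.astype(np.uint8))
for i in np.argsort(-s[1:,4])[:4]+1: print(s[i,4],c[i].round(1),W[int(c[i][1]),int(c[i][0])])
E
```

```text
t 21.9 yawY 98.51 pos [0.5459 0.2695 0.0984] w 0.0542 f [-0.6 -0.3 -1.4] -> tool delta [0.0018 0.001  0.0364]
wrist glass n 11400 mid [0.5452 0.2689 0.1341] ext [0.0489 0.0493 0.0068] mean [0.5442 0.2686 0.1346] slope [0.006 0.003]
1827 [0.50895406 0.24994165 0.04869331] [0.52999555 0.28155928 0.06412853]
exp stub 346 206
exp stub 311 206
169 [309.  209.8] [0.51588552 0.25454992 0.06257971]
164 [344.4 211.3] [0.5142586  0.27479101 0.06123739]
15 [351. 225.] [0.52270661 0.28058837 0.05635678]
14 [344.5 200.1] [0.50973902 0.27464897 0.04980592]
```

```bash
python3 -m creep '{"moves":[[0.0005, 0, 0.015, 0, 0.05], [0, 0, 0.012, 0, 0.05], [0, 0, 0.006, 0, 0.05], [0, 0, 0.003, 0, 0.05], [0, 0, 0, 0, 0.05]]}' 20 | grep -E 'pos|ft'
for i in 1; do python3 -m creep '{"moves":[[0, 0, 0.002, 0, 0.05], [0, 0, 0.002, 0, 0.05], [0, 0, 0, 0, 0.05]]}' | grep -E 'pos|ft'; done
python3 -m creep '{"moves":[[0, 0, 0.002, 0, 0.05], [0, 0, 0, 0, 0.05]]}' | grep -E 'pos|ft'
python3 -c "
from h import *
glass('w12')"
```

```text
position: [0.5448, 0.2693, 0.0611]
ft_force: [-0.4, -0.2, -1.1]
position: [0.5449, 0.2694, 0.0573]
ft_force: [0.2, -0.5, -0.2]
position: [0.5448, 0.2694, 0.0555]
ft_force: [-1.9, -1.6, 3.6]
wrist glass n 11778 mid [0.5438 0.2686 0.0912] ext [0.0574 0.0491 0.0171] mean [0.5429 0.2684 0.0917] slope [0.068 0.013]
```

```bash
python3 -m creep '{"moves":[[0, 0, 0.002, 0, 0.05], [0, 0, 0.002, 0, 0.05], [0, 0, 0, 0, 0.05]]}' | grep -E 'pos|ft'
python3 -m creep '{"moves":[[0, 0, 0.002, 0, 0.05], [0, 0, 0.001, 0, 0.05], [0, 0, 0, 0, 0.05]]}' | grep -E 'pos|ft'
python3 -c "
from h import *
glass('w13')"
```

```text
position: [0.5447, 0.2693, 0.0509]
ft_force: [-2.4, -0.2, 4.1]
position: [0.5448, 0.2694, 0.048]
ft_force: [-2.4, -0.5, 2.4]
wrist glass n 12734 mid [0.5415 0.2682 0.0843] ext [0.0506 0.0494 0.018 ] mean [0.5415 0.2682 0.0845] slope [0.323 0.05 ]
```

```bash
python3 -m creep '{"moves":[[0, 0, 0.001, 0, 0.05], [0, 0, 0.001, 0, 0.05], [0, 0, 0, 0, 0.05]]}' | grep -E 'pos|ft'
python3 -c "
from h import *
glass('w14')"
```

```text
position: [0.545, 0.2694, 0.0462]
ft_force: [-2.1, -0.0, 3.9]
wrist glass n 12880 mid [0.5412 0.2682 0.0824] ext [0.0465 0.0492 0.0208] mean [0.5413 0.2682 0.0828] slope [0.394 0.058]
```

```bash
python3 -m creep '{"moves":[[0.001, 0, 0.0008, 0, 0.05], [0.001, 0, 0.0006, 0, 0.05], [0, 0, 0, 0, 0.05]]}' | grep -E 'pos|ft'
python3 -m creep '{"moves":[[0.001, 0, 0.0004, 0, 0.05], [0, 0, 0, 0, 0.05]]}' | grep -E 'pos|ft'
python3 -c "
from h import *
glass('w15')"
```

```text
position: [0.5433, 0.269, 0.0452]
ft_force: [0.2, 0.1, 5.3]
position: [0.5424, 0.2688, 0.0448]
ft_force: [-0.2, -0.2, 4.9]
wrist glass n 12871 mid [0.5385 0.2677 0.0809] ext [0.0479 0.0492 0.0215] mean [0.5387 0.2676 0.0813] slope [0.409 0.059]
```

```bash
python3 -m creep '{"moves":[[0.001, 0, 0.0004, 0, 0.05], [0, 0, 0, 0, 0.05]]}' | grep -E 'pos|ft'
python3 -m creep '{"moves":[[0.001, 0, 0.0004, 0, 0.05], [0, 0, 0, 0, 0.05]]}' | grep -E 'pos|ft'
```

```text
position: [0.5421, 0.2688, 0.0446]
ft_force: [1.9, 0.2, 4.3]
position: [0.542, 0.2688, 0.0446]
ft_force: [5.0, 0.7, 5.9]
```

```bash
python3 -m creep '{"moves":[[-0.0005, 0, 0, 0, 0.056], [0, 0, 0, 0, 0.06], [0, 0, 0, 0, 0.07], [0, 0, 0, 0, 0.08], [0, 0, 0, 0, 0.085], [0, 0, 0, 0, 0.085]]}' | grep -E 'pos|ft|grip'
python3 -c "
from h import *
glass('w16')"
```

```text
position: [0.5403, 0.2687, 0.0435]
ft_force: [-0.1, 0.1, 0.3]
grip_width: 0.0855
gripper_force: 0.0
wrist glass n 12987 mid [0.5383 0.2676 0.0806] ext [0.0455 0.049  0.0219] mean [0.5384 0.2676 0.0809] slope [0.419 0.045]
```

```bash
python3 -m creep '{"moves":[[0, 0, -0.01, 0, 0.085], [0, 0, -0.03, 0, 0.085], [0, 0, -0.04, 0, 0.085], [0, 0, -0.04, 0, 0.085], [0, 0, -0.02, 0, 0.085], [0, 0, 0, 0, 0.085], [0, 0, 0, 0, 0.085]]}' | grep -E 'pos|ft|time'
python3 - <<'E'
from h import *
glass('w17');im=load('w17')
W=cloud(im);p=im['pixels'].astype(int);hsv=cv2.cvtColor(im['pixels'],cv2.COLOR_RGB2HSV);z=W[...,2]
g=(p[...,1]>p[...,0]+20)&(p[...,1]>p[...,2]+10)&(z>.05)&(np.hypot(W[...,0]-.54,W[...,1]-.268)<.04)
Y=np.radians(8.2);a=.4;X=np.array([np.cos(Y)*np.cos(a),np.sin(Y)*np.cos(a),np.sin(a)]);N=np.array([-np.cos(Y)*np.sin(a),-np.sin(Y)*np.sin(a),np.cos(a)]);V=np.cross(N,X)
q=W[g];C=np.array([(np.percentile(q@e,1)+np.percentile(q@e,99))/2 for e in(X,V,N)]);print('glass ext',[np.ptp(q@e) for e in(X,V,N)])
r=np.stack([W@X-C[0],W@V-C[1],W@N-C[2]],-1)
b=(hsv[...,0]>14)&(hsv[...,0]<32)&(hsv[...,1]>120)&(r[...,0]<-.02)&(r[...,0]>-.036)&(abs(r[...,1])<.02)&(abs(r[...,2]+.008)<.005)
n,l,s,c=cv2.connectedComponentsWithStats(b.astype(np.uint8))
for i in np.argsort(-s[1:,4])[:3]+1: print('stub',s[i,4],r[l==i].mean(0).round(4),np.percentile(r[l==i],[3,97],axis=0).round(4).tolist())
E
```

```text
time_s: 26.3
position: [0.5401, 0.2686, 0.1837]
ft_force: [-1.1, 0.1, -1.2]
wrist glass n 3077 mid [0.5386 0.2675 0.0809] ext [0.0453 0.0484 0.0217] mean [0.5386 0.2676 0.081 ] slope [0.418 0.046]
glass ext [np.float64(0.0486742495217557), np.float64(0.047959625680976614), np.float64(0.005044096185491925)]
stub 47 [-0.0294 -0.0091 -0.008 ] [[-0.0325, -0.0115, -0.009], [-0.0267, -0.0067, -0.007]]
stub 44 [-0.0288  0.011  -0.0082] [[-0.0314, 0.0086, -0.0093], [-0.0263, 0.0134, -0.007]]
```

Run:
```python
from h import *
im=snap('side','s18');W=cloud(im);z=W[...,2];rr=np.hypot(W[...,0]-.6535,W[...,1]+.0205)
q=W[(rr<.04)&(z>.088)&(z<.107)];print('ring',(q.min(0)+q.max(0))/2,q.max(0)-q.min(0));print('plunger',np.nanmax(z[rr<.014]));d()
print(close_job())
```

```text
ring [ 0.65237694 -0.02178012  0.09747086] [0.06685931 0.0685556  0.01883208]
plunger 0.11558855980853992
t 26.4 yawY 98.51 pos [0.5398 0.2685 0.1824] w 0.0847 f [-0.1  0.1  0.8] -> tool delta 
the job is handed in; nothing more can be done
None
```

The job is handed in at 26.4 s: the base lies flat on the easel against both stubs with the glass up, the empty ring is on the seat, and the lever is fully down.

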